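# Line up the small binders by height on the shelf riser

### The job

Put the four small binders from the desk away on the white riser: stand one upright in the middle of each grey mark, square to the row, the tallest next to the steel bookend and then going down in height to the shortest beside the clip pot. Do not knock any binder over, and leave the clip pot where it is.

Things in the scene. Friction and masses are not known exactly. Their poses are not given: they have to be found in the camera images.
- binder_a: small white ring binder with a thin blue edge at its foot, the tallest of the four: 146 mm tall, 32 mm thick, 74 mm deep, loose, standing upright at the start, 0.08 to 0.3 kg. Origin: centre of its underside. x: from the spine through its depth, y: across its thickness, z: up.
- binder_b: small white ring binder with a thin blue edge at its foot, the second tallest of the four: 124 mm tall, 40 mm thick, 78 mm deep, loose, standing upright at the start, 0.08 to 0.3 kg. Origin: centre of its underside. x: from the spine through its depth, y: across its thickness, z: up.
- binder_c: small white ring binder with a thin blue edge at its foot, the third tallest of the four: 102 mm tall, 28 mm thick, 70 mm deep, loose, standing upright at the start, 0.08 to 0.3 kg. Origin: centre of its underside. x: from the spine through its depth, y: across its thickness, z: up.
- binder_d: small white ring binder with a thin blue edge at its foot, the shortest of the four: 80 mm tall, 36 mm thick, 76 mm deep, loose, standing upright at the start, 0.08 to 0.3 kg. Origin: centre of its underside. x: from the spine through its depth, y: across its thickness, z: up.
- mark_1: one of four alike flat grey felt marks, 100 x 56 mm and 1 mm high (it does not hold a binder up), in a straight row 80 mm apart on a fixed white riser board; the numbers do not tell the order along the row. Origin: its centre, at the level of the board's top, 20 mm above the desk. x: along its length (across the row), y: along the row, z: up. A binder stands on it with its depth along the mark's x, spine to either side.
- mark_2: one of four alike flat grey felt marks, 100 x 56 mm and 1 mm high (it does not hold a binder up), in a straight row 80 mm apart on a fixed white riser board; the numbers do not tell the order along the row. Origin: its centre, at the level of the board's top, 20 mm above the desk. x: along its length (across the row), y: along the row, z: up. A binder stands on it with its depth along the mark's x, spine to either side.
- mark_3: one of four alike flat grey felt marks, 100 x 56 mm and 1 mm high (it does not hold a binder up), in a straight row 80 mm apart on a fixed white riser board; the numbers do not tell the order along the row. Origin: its centre, at the level of the board's top, 20 mm above the desk. x: along its length (across the row), y: along the row, z: up. A binder stands on it with its depth along the mark's x, spine to either side.
- mark_4: one of four alike flat grey felt marks, 100 x 56 mm and 1 mm high (it does not hold a binder up), in a straight row 80 mm apart on a fixed white riser board; the numbers do not tell the order along the row. Origin: its centre, at the level of the board's top, 20 mm above the desk. x: along its length (across the row), y: along the row, z: up. A binder stands on it with its depth along the mark's x, spine to either side.
- bookend: plain steel bookend fixed on the riser at one end of the row (either end), 85 mm from the centre of the nearest mark: an upright plate 100 mm wide, 3 mm thick, 100 mm high on a foot 100 x 36 mm, 2 mm thick. Origin: centre of its underside. y: along the row, z: up.
- clip_pot: small black round pot of paper clips, 60 mm across, 34 mm high, loose, at the other end of the row on the riser, 85 mm from the centre of the nearest mark. Origin: centre of its underside. To be left where it is.

How it is judged:
By the outcome, as a careful person would: the job done as asked, in the order asked, and still so for the second after the job is handed in, with the robot touching nothing.
It also fails if it takes over 112 s, if anything falls off the work surface, if the arm or the gripper's body presses on something with over 40 N, if the wrist force passes 120 N, or if a joint passes its speed limit or range.

### The arm

A 6-joint arm with a two-finger parallel gripper is mounted at the origin on the work surface. World frame = base frame: x ahead of the robot, y to its left, z up, the work surface at z = 0. Lengths are in m, angles in rad, forces in N, time in s.
With the tool pointing down it reaches from about 0.35 to 0.8 m from the base axis. Payload 7.3 kg.
Tool frame: the origin (TCP) lies on the centre line of the jaws, within the pads' length; the fingertips stand 25 mm ahead of it and the grasp point (between the pads) lies 6 mm ahead of it; z points along the fingers, y is the direction in which the jaws open and shut (so a half turn about z gives the same grasp; the last joint's range is limited). The gripper opens to 85 mm and grips with 20 to 120 N. Pads are 22 mm wide; open, the fingers measure 114 mm over their backs; the gripper's body (76 mm by 85 mm) begins 54 mm behind the grasp point. The pads swing forward as they close: fully open they stand 13 mm farther back than shut.
Start: joints at [0.96, 0.342, 1.524, -0, 1.275, -0.146], TCP at [0.235, 0.469, 0.256] pointing down, gripper open.
Joint ranges: [-2.53, 2.53], [-0.77, 2.02], [0.04, 2.7], [-1, 4.14], [0.28, 2.66], [-3.11, 3.11]. Speed limits (rad/s): [2.57, 2.57, 3.14, 3.14, 3.14, 3.14].

### API

Orientations are given as a unit quaternion [x, y, z, w].
In Python, from bench import env, viewer, finish_job gives the robot as it stands. Calls block until the motion is done:
- env.goto(position, orientation): joint-space move of the TCP to a pose.
- env.move_l(position, orientation=None, vel=0.15, stop_force=None): straight line of the TCP; orientation=None keeps the orientation; vel is the mean speed in m/s. With stop_force (N) it stops when the force on the tool has changed by that much, and returns True; else False.
- env.set_joints(angles): joint-space move.
- env.open_jaws() and env.grab(): open the fingers fully, or close them until they stop; the grip force is fixed at half the most.
- env.sleep(seconds).
- env.solve_ik(position, orientation): joint angles nearest the present ones, or None.
- viewer.snapshot(name): name is "scene" or "top" or "wrist"; returns a dict with "color" (480x640x3 uint8, blue, green, red), "vfov" (degrees; the focal length in pixels is half the picture's height over the tangent of half this angle, whatever the lens; pixels are square), "cx", "cy" (the principal point, pixels), "dist" ([k1, k2, p1, p2, k3] as OpenCV has them; the pictures are not rectified), "T" (4x4, takes a point from camera to world coordinates). Camera axes: x right, y down, z forward; pixel columns grow to the right and rows downward; lengths in m; the calibration is good to about 2 mm. A picture is of the moment at which its call begins. There is no depth.
A pose or a line that the arm cannot do raises env.IKError and nothing moves.
- finish_job(): hands the job in, once; it reports no verdict.
Readings, each from a call of its own:
- env.get_time_s(): time.
- env.get_joint_pos(): joint angles.
- env.get_joint_vel(): joint speeds.
- env.get_joint_torque(): joint torques, N m.
- env.get_position(): TCP position.
- env.get_orientation(): TCP orientation.
- env.get_wrist_force(): force on the tool from outside, world axes, zero at the start.
- env.get_ft_torque(): the same for the moment, N m.
- env.get_finger_gap(): finger opening in m.
Only numpy, scipy, OpenCV 4.12 (cv2) and the standard library are available. Lean on these libraries where they do the work, as an engineer would, in place of code of your own. Each camera call takes 0.05 s, during which the arm holds its last target. There are 200 camera calls.

## Working session

There is one attempt and no reset: what is moved stays moved. The work goes in short steps, each a Python script; the robot and the scene stay as the last script left them, time stands still between calls to the robot, and variables do not carry over. Pictures are saved under pics/ and viewed, about 12 in all and at most 16, crops included, and the job is handed in when it is done.

```bash
ls; mkdir -p pics; python3 - <<'E'
from bench import env, viewer
import cv2, numpy as np
for n in ["scene","top","wrist"]:
    s=viewer.snapshot(n); cv2.imwrite(f"pics/{n}0.png",s["color"])
    print(n,s["vfov"],s["cx"],s["cy"],s["dist"]); print(np.round(s["T"],4))
print(env.get_time_s(), env.get_orientation())
E
```

```text
pics
scene 47.11947400638571 314.41249287065364 235.0255398805461 [-0.05888031  0.          0.          0.          0.        ]
[[-0.8453  0.4085 -0.3444  0.9001]
 [ 0.5343  0.6477 -0.5431  0.5892]
 [ 0.0013 -0.6431 -0.7658  0.8625]
 [ 0.      0.      0.      1.    ]]
top 47.256087714422506 320.02127903915135 242.76244114705847 [-0.09895084  0.          0.          0.          0.        ]
[[ 0.0168 -0.9918  0.1264  0.4167]
 [-0.9997 -0.0186 -0.0131  0.0113]
 [ 0.0153 -0.1262 -0.9919  1.1422]
 [ 0.      0.      0.      1.    ]]
wrist 59.1325293123081 318.6839944930108 238.8221263451151 [-0.01162887  0.          0.          0.          0.        ]
[[ 4.472e-01  8.509e-01  2.755e-01  1.648e-01]
 [ 8.944e-01 -4.253e-01 -1.381e-01  5.039e-01]
 [-3.000e-04  3.082e-01 -9.513e-01  3.730e-01]
 [ 0.000e+00  0.000e+00  0.000e+00  1.000e+00]]
0.15 [ 2.30319894e-01  9.73114796e-01 -5.44805690e-04 -2.07772029e-04]
```

View pics/top0.png

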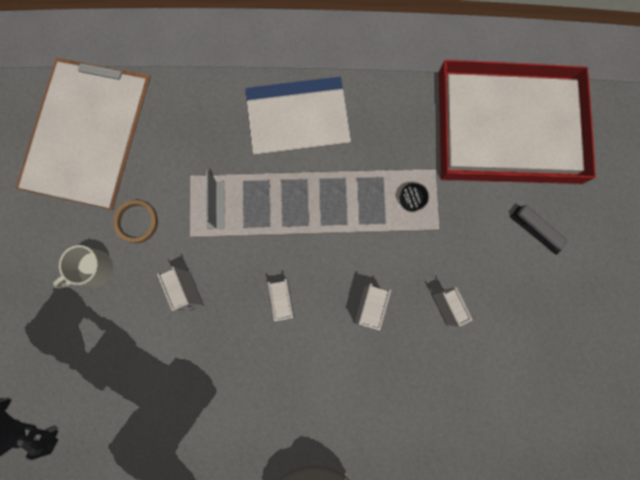

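View pics/scene0.png

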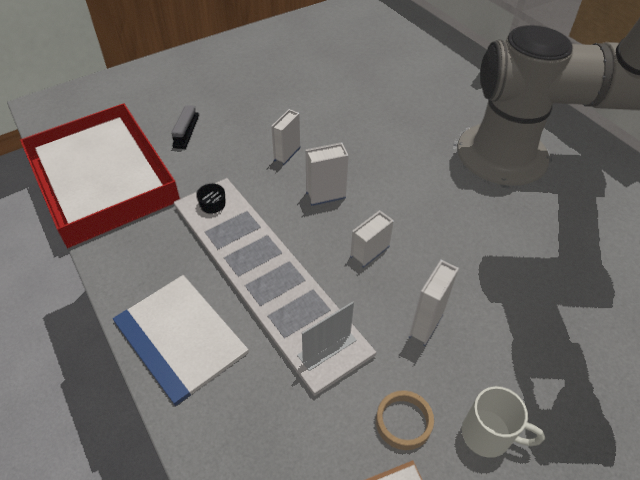

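The top view shows the bookend at (212,200), the marks at (257/295/333/371, 202) and the pot at (413,197). Binders stand at about (173,290), (280,298), (374,305) and (456,305). In the scene view they look like a, d, b, c from bookend to pot. I'll enlarge to pick corners.

```bash
python3 - <<'E'
import cv2
a=cv2.imread("pics/top0.png")[155:345,150:480]
cv2.imwrite("pics/topc.png",cv2.resize(a,None,fx=2.4,fy=2.4,interpolation=cv2.INTER_CUBIC))
b=cv2.imread("pics/scene0.png")[90:390,180:480]
cv2.imwrite("pics/scenec.png",cv2.resize(b,None,fx=2,fy=2,interpolation=cv2.INTER_CUBIC))
E
```

```text
(no output)
```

View pics/topc.png

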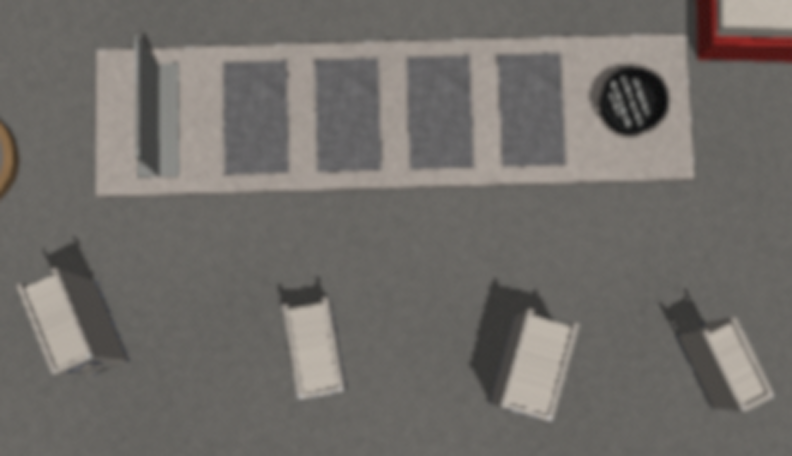

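View pics/scenec.png

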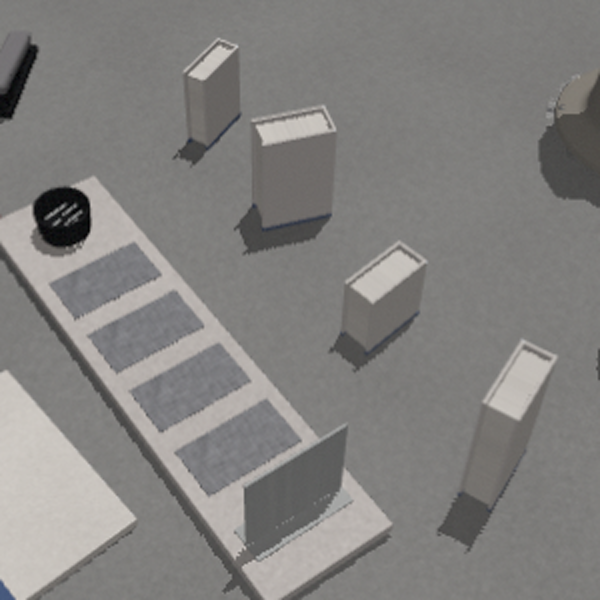

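In the top crop each binder's light top face is clear, and the dark areas next to it are shaded sides and shadow. I'll fit poses from the corners in both views and test the identities by residual.

```bash
cat > h.py <<'E'
import numpy as np, cv2, itertools
from scipy.optimize import least_squares
DIM=dict(a=(.146,.032,.074),b=(.124,.040,.078),c=(.102,.028,.070),d=(.080,.036,.076))
def K(s):
    f=240/np.tan(np.radians(s["vfov"])/2)
    return np.array([[f,0,s["cx"]],[0,f,s["cy"]],[0,0,1.]])
def proj(s,P):
    Ti=np.linalg.inv(s["T"]); 
    return cv2.projectPoints(np.asarray(P,float).reshape(-1,1,3),cv2.Rodrigues(Ti[:3,:3])[0],Ti[:3,3],K(s),np.array(s["dist"]))[0][:,0]
def rect(x,y,yaw,L,W,z):
    c,s=np.cos(yaw),np.sin(yaw)
    return np.array([[x+c*u-s*v,y+s*u+c*v,z] for u,v in ((L/2,W/2),(L/2,-W/2),(-L/2,-W/2),(-L/2,W/2))])
def match(p,q): # best cyclic/reversed order of q to p
    c=[np.roll(o,k,0) for o in (q,q[::-1]) for k in range(4)]
    return min(c,key=lambda o:np.sum((o-p)**2))
def ray(s,uv,z):
    n=cv2.undistortPoints(np.array([[uv]],float),K(s),np.array(s["dist"]))[0,0]
    d=s["T"][:3,:3]@[n[0],n[1],1]; o=s["T"][:3,3]; return o+d*(z-o[2])/d[2]
def quat(yaw): # tool down, jaw axis y along world direction perpendicular to yaw
    from scipy.spatial.transform import Rotation as R
    return (R.from_euler('z',yaw)*R.from_euler('x',np.pi)).as_quat()
E
python3 - <<'E'
from h import *
from bench import viewer
S={n:viewer.snapshot(n) for n in("top","scene")}
def cv(n,l):
    l=np.array(l,float).reshape(-1,2)
    return (l+.5)/2.4-.5+[150,155] if n=="top" else (l+.5)/2-.5+[180,90]
B=dict(a=([18,287,56,270,94,358,53,375],[525,342,556,353,515,418,484,402]),
d=([282,306,326,298,343,390,297,400],[400,242,427,262,370,302,345,282]),
b=([530,310,579,323,551,420,501,405],[251,122,325,107,336,127,262,145]),
c=([706,330,737,318,774,397,743,411],[222,39,239,46,203,82,185,72]))
for g,(t,sc) in B.items():
    T={"top":cv("top",t),"scene":cv("scene",sc)}
    for k,(H,W,L) in DIM.items():
        x0=ray(S["top"],T["top"].mean(0),H)
        best=None
        for y0 in np.arange(0,np.pi,.4):
            f=lambda p:np.concatenate([(match(T[n],proj(S[n],rect(*p,L,W,H)))-T[n]).ravel() for n in T])
            r=least_squares(f,[x0[0],x0[1],y0],x_scale=.01,diff_step=1e-4)
            if best is None or r.cost<best.cost: best=r
        print(g,k,np.round(best.x,4),"rms px",round(np.sqrt(2*best.cost/8),2), "both" , np.round([np.sqrt(np.mean(best.fun[:8]**2)),np.sqrt(np.mean(best.fun[8:]**2))],2))
M=([[222,63,288,60,290,171,224,175],[314,60,378,57,382,169,317,173],[406,57,469,55,474,166,409,170],[497,55,560,53,566,164,502,167]],
[[267,399,302,440,208,495,175,451],[222,343,252,381,163,432,131,391],[178,290,205,325,120,372,90,333],[137,241,161,275,78,319,50,285]])
for names in (("top",),("scene",),("top","scene")):
  def f(p):
    x,y,w=p; o=[]
    for n,ms in zip(("top","scene"),M):
        if n not in names: continue
        for i,m in enumerate(ms):
            t=cv(n,m); q=(1.5-i)*.08
            o.append((match(t,proj(S[n],rect(x-np.sin(w)*q,y+np.cos(w)*q,w,.1,.056,.021)))-t).ravel())
    return np.concatenate(o)
  r=least_squares(f,[.55,.0,0.],x_scale=.01,diff_step=1e-4)
  print(names,"row",np.round(r.x,4),np.sqrt(np.mean(r.fun**2)))
E
```

```text
a a [0.4553 0.2648 0.4229] rms px 1.58 both [0.68 1.43]
a b [0.4498 0.2628 0.4198] rms px 5.8 both [3.67 4.5 ]
a c [0.4445 0.261  0.4143] rms px 10.12 both [6.97 7.34]
a d [0.4389 0.2589 0.4134] rms px 15.01 both [10.26 10.95]
d a [0.4541 0.0865 0.1973] rms px 15.21 both [ 9.13 12.16]
d b [0.4498 0.082  0.1919] rms px 10.26 both [6.19 8.18]
d c [0.4455 0.0776 0.1835] rms px 5.62 both [3.62 4.3 ]
d d [0.4411 0.0729 0.1831] rms px 0.98 both [0.63 0.75]
b a [ 0.434  -0.0982  2.8738] rms px 5.32 both [3.01 4.39]
b b [ 0.4301 -0.1055 -0.2703] rms px 0.97 both [0.4  0.88]
b c [ 0.4263 -0.1128 -0.2763] rms px 5.41 both [3.6  4.04]
b d [ 0.4224 -0.1203 -0.2758] rms px 8.71 both [4.72 7.32]
c a [ 0.4388 -0.247   0.4387] rms px 9.64 both [4.77 8.38]
c b [ 0.4356 -0.2569  0.4325] rms px 6.38 both [3.89 5.06]
c c [ 0.4324 -0.2666  0.4281] rms px 1.02 both [0.45 0.92]
c d [ 0.4291 -0.2766  0.4273] rms px 4.2 both [2.43 3.43]
('top',) row [0.6453 0.011  0.0501] 0.337473977572698
('scene',) row [0.6461 0.0117 0.0428] 0.6623389114901375
('top', 'scene') row [0.6457 0.0113 0.0462] 0.5695854382001934
```

Identities are clear: each binder fits its own size at about 1 px and every other size at 4 px or more. I'll move above d and take a close wrist look with the prediction overlaid.

```bash
cat >> h.py <<'E'
POSE=dict(a=(.4553,.2648,.4229),b=(.4301,-.1055,-.2703),c=(.4324,-.2666,.4281),d=(.4411,.0729,.1831))
ROW=(.6457,.0113,.048); Q=dict(a=.12,b=.04,c=-.04,d=-.12)
def slot(k): x,y,w=ROW; return np.array([x-np.sin(w)*Q[k],y+np.cos(w)*Q[k]])
E
python3 - <<'E'
from h import *
from bench import env,viewer
for k in "dcba":
    H=DIM[k][0]; x,y,w=POSE[k]; sx,sy=slot(k)
    for p,yw in (((x,y,H+.1),w),((x,y,H-.004),w),((x,y,.16+H),w),((sx,sy,.16+H),ROW[2]),((sx,sy,H+.02),ROW[2])):
        j=env.solve_ik(list(p),list(quat(yw+np.pi))); print(k,np.round(p,3),None if j is None else np.round(j,2))
k="d";H,W,L=DIM[k];x,y,w=POSE[k]
env.goto([x,y,H+.1],list(quat(w+np.pi))); print(env.get_time_s(),env.get_finger_gap())
s=viewer.snapshot("wrist"); im=s["color"].copy(); cv2.imwrite("pics/w_d_raw.png",im)
cv2.polylines(im,[np.int32(np.round(proj(s,rect(x,y,w,L,W,H))))],True,(0,0,255),1)
for q in "dcba": cv2.polylines(im,[np.int32(np.round(proj(s,rect(*slot(q),ROW[2],.1,.056,.021))))],True,(0,0,255),1)
cv2.imwrite("pics/w_d.png",im)
E
```

```text
d [0.441 0.073 0.18 ] [-0.01  0.29  1.84  0.    1.01 -1.76]
d [0.441 0.073 0.076] [-0.01  0.45  1.96  0.    0.73 -1.76]
d [0.441 0.073 0.24 ] [-0.01  0.22  1.75  0.    1.18 -1.76]
d [ 0.651 -0.109  0.24 ] [-0.28  0.61  1.13  0.    1.4  -1.9 ]
d [ 0.651 -0.109  0.1  ] [-0.28  0.73  1.31  0.    1.11 -1.9 ]
c [ 0.432 -0.267  0.202] [-0.7   0.36  1.65  0.    1.13 -2.7 ]
c [ 0.432 -0.267  0.098] [-0.7   0.5   1.77 -0.    0.87 -2.7 ]
c [ 0.432 -0.267  0.262] [-0.7   0.31  1.56  0.    1.28 -2.7 ]
c [ 0.648 -0.029  0.262] [-0.16  0.57  1.14  0.    1.43 -1.78]
c [ 0.648 -0.029  0.122] [-0.16  0.69  1.33  0.    1.13 -1.78]
b [ 0.43  -0.106  0.224] [-0.41  0.22  1.79  0.    1.13 -1.71]
b [ 0.43  -0.106  0.12 ] [-0.41  0.37  1.93  0.    0.85 -1.71]
b [ 0.43  -0.106  0.284] [-0.41  0.17  1.68  0.    1.29 -1.71]
b [0.644 0.051 0.284] [-0.04  0.56  1.1   0.    1.48 -1.66]
b [0.644 0.051 0.144] [-0.04  0.66  1.31  0.    1.17 -1.66]
a [0.455 0.265 0.246] [ 0.38  0.35  1.54  0.    1.25 -1.61]
a [0.455 0.265 0.142] [ 0.38  0.47  1.68  0.    1.   -1.61]
a [0.455 0.265 0.306] [ 0.38  0.31  1.43  0.    1.4  -1.61]
a [0.64  0.131 0.306] [ 0.08  0.56  1.03  0.    1.55 -1.53]
a [0.64  0.131 0.166] [ 0.08  0.65  1.26  0.    1.23 -1.53]
1.9083 0.08537469647475936
```

View pics/w_d.png

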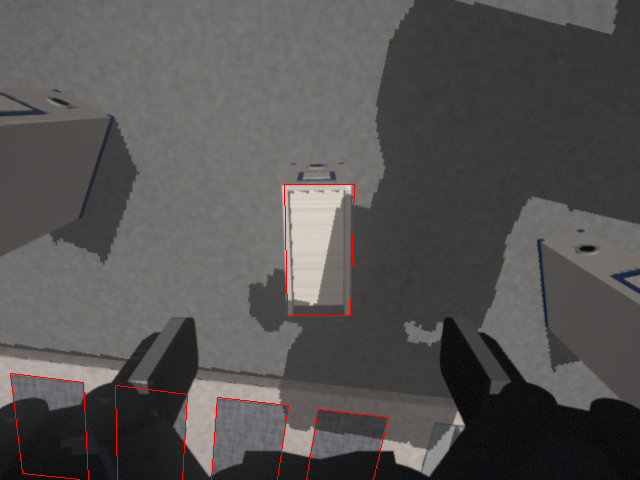

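The wrist view shows d's top face at (285–353, 184–315), matching the prediction to within 1–2 px, and the mark outlines line up too. I'll pick and place d.

```bash
cat >> h.py <<'E'
def log(env,t): print(t,"t=%.1f"%env.get_time_s(),np.round(env.get_position(),4),"gap %.4f"%env.get_finger_gap(),"F",np.round(env.get_wrist_force(),1))
def pick_place(env,viewer,k,dx=0.):
    H,W,L=DIM[k]; x,y,w=POSE[k]; q=list(quat(w+np.pi)); sx,sy=slot(k); qs=list(quat(ROW[2]+np.pi))
    env.move_l([x,y,H-.004],q,vel=.12,stop_force=15); env.grab(); log(env,"grabbed")
    env.move_l([x,y,H+.15],vel=.25); log(env,"lifted")
    env.goto([sx,sy,H+.17],qs)
    env.move_l([sx,sy,H+.028],vel=.2); log(env,"above")
    hit=env.move_l([sx,sy,H+.0145],vel=.03,stop_force=5); log(env,"down %s"%hit)
    env.open_jaws(); env.move_l([sx,sy,H+.16],vel=.2); log(env,"released")
E
python3 - <<'E'
from h import *
from bench import env,viewer
pick_place(env,viewer,"d")
k="d";H,W,L=DIM[k]
s=viewer.snapshot("wrist"); im=s["color"].copy()
for z in(.02,.02+H): cv2.polylines(im,[np.int32(np.round(proj(s,rect(*slot(k),ROW[2],L,W,z))))],True,(0,0,255),1)
for q in "dcba": cv2.polylines(im,[np.int32(np.round(proj(s,rect(*slot(q),ROW[2],.1,.056,.021))))],True,(0,0,255),1)
cv2.imwrite("pics/w_d2.png",im)
E
```

```text
grabbed t=3.5 [0.4414 0.0729 0.0765] gap 0.0351 F [-1.5 -0.2  6. ]
lifted t=4.3 [0.4403 0.0729 0.2288] gap 0.0350 F [-0.7  0.  -1.4]
above t=6.2 [ 0.6522 -0.1084  0.1097] gap 0.0349 F [ 0.9 -0.8 -0.4]
down True t=6.6 [ 0.6517 -0.1089  0.0965] gap 0.0350 F [ 0.2 -0.5  3.6]
released t=8.0 [ 0.6509 -0.1084  0.2386] gap 0.0852 F [ 0.7  0.1 -1.2]
```

View pics/w_d2.png

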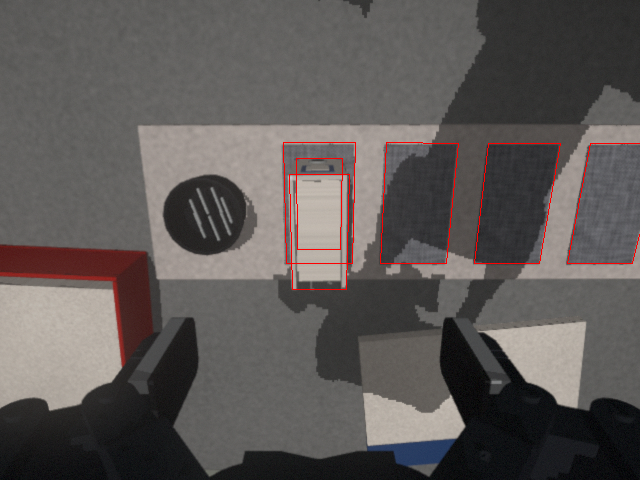

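d stands in its outline, (290–350, 175–290), on the mark beside the pot, and the pot is untouched. Next I'll look at c.

```bash
cat >> h.py <<'E'
def look(env,viewer,k,name):
    H,W,L=DIM[k];x,y,w=POSE[k]
    env.goto([x,y,H+.1],list(quat(w+np.pi))); env.sleep(.3); log(env,"look")
    s=viewer.snapshot("wrist"); im=s["color"].copy()
    cv2.polylines(im,[np.int32(np.round(proj(s,rect(x,y,w,L,W,H))))],True,(0,0,255),1)
    cv2.imwrite(name,im)
E
python3 -c "
from h import *
from bench import env,viewer
look(env,viewer,'c','pics/w_c.png')"
```

```text
look t=9.4 [ 0.433  -0.2662  0.2019] gap 0.0853 F [ 1.   0.  -0.2]
```

View pics/w_c.png

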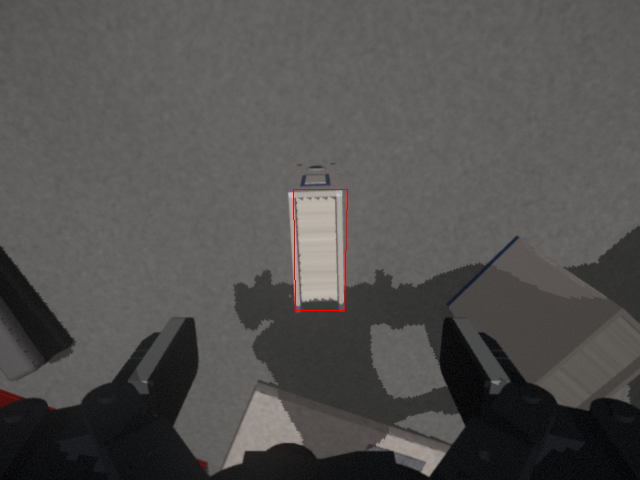

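c's top face is at (290–344, 191–312), about 2 px to one side of the prediction, which the jaws will centre. I'll place c, then look at b.

```bash
python3 -c "
from h import *
from bench import env,viewer
pick_place(env,viewer,'c')
look(env,viewer,'b','pics/w_b.png')"
```

```text
grabbed t=11.1 [ 0.4326 -0.2668  0.0984] gap 0.0272 F [-1.   0.6  4. ]
lifted t=11.8 [ 0.4317 -0.266   0.2504] gap 0.0272 F [-0.7 -1.2 -2. ]
above t=13.9 [ 0.6483 -0.0293  0.1314] gap 0.0275 F [-0.4 -0.6 -0.8]
down True t=14.4 [ 0.6478 -0.029   0.1184] gap 0.0274 F [ 0.1 -0.9  3.4]
released t=15.8 [ 0.6471 -0.0286  0.2606] gap 0.0854 F [-0.7 -0.1 -0.1]
look t=17.1 [ 0.4307 -0.1054  0.2238] gap 0.0851 F [-0.6 -0.5  0.4]
```

View pics/w_b.png

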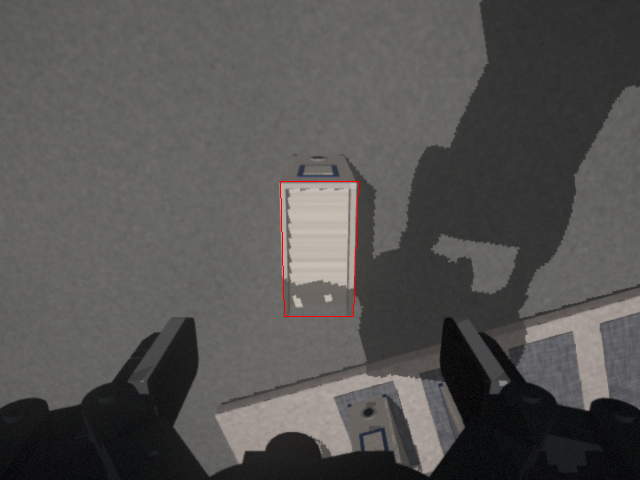

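b's top face at (281–357, 181–317) matches the prediction. I'll place b, then look at a.

```bash
python3 -c "
from h import *
from bench import env,viewer
pick_place(env,viewer,'b')
look(env,viewer,'a','pics/w_a.png')"
```

```text
grabbed t=18.6 [ 0.4306 -0.1057  0.1206] gap 0.0393 F [-0.8 -1.5  4.5]
lifted t=19.4 [ 0.4292 -0.1051  0.2724] gap 0.0393 F [ 0.2 -0.2 -2.4]
above t=21.3 [0.6445 0.0507 0.1537] gap 0.0389 F [ 0.4  0.  -1.5]
down True t=21.7 [0.6442 0.0512 0.1406] gap 0.0388 F [ 0.3 -0.8  4.1]
released t=23.1 [0.6433 0.0513 0.2827] gap 0.0854 F [-1.   0.1 -0.7]
look t=24.5 [0.4559 0.2642 0.2459] gap 0.0854 F [0.3 0.4 0.2]
```

View pics/w_a.png

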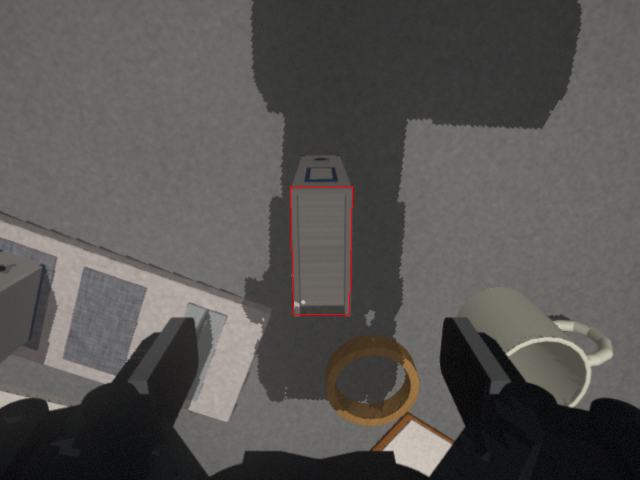

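a's top face at (291–352, 187–316) matches, and the tips stay well above the mug and ring. I'll place a, clear the arm, and check from the top and scene cameras.

```bash
python3 - <<'E'
from h import *
from bench import env,viewer
pick_place(env,viewer,'a')
env.goto([.42,.18,.33],list(quat(np.pi))); env.sleep(.5); log(env,"away")
out=[]
for n,(u0,v0,w,h,f) in dict(top=(180,150,270,100,2.9),scene=(180,90,220,300,1.9)).items():
    s=viewer.snapshot(n); cv2.imwrite(f"pics/{n}F_raw.png",s["color"])
    im=cv2.resize(s["color"][v0:v0+h,u0:u0+w],None,fx=f,fy=f,interpolation=cv2.INTER_CUBIC)
    for k in "abcd":
        H,W,L=DIM[k]; sx,sy=slot(k)
        p=(proj(s,rect(sx,sy,ROW[2],L,W,H+.02))-[u0,v0]+.5)*f-.5
        cv2.polylines(im,[np.int32(np.round(p))],True,(0,0,255),1)
    cv2.imwrite(f"pics/{n}F.png",im)
E
```

```text
grabbed t=26.1 [0.4556 0.265  0.1425] gap 0.0310 F [0.5 0.4 4.5]
lifted t=26.9 [0.4546 0.2645 0.2943] gap 0.0312 F [-0.1 -0.2 -2.6]
above t=28.7 [0.6404 0.1319 0.1757] gap 0.0312 F [-0.5 -0.6 -0.8]
down True t=29.1 [0.6402 0.1313 0.1625] gap 0.0311 F [ 0.9 -0.6  3.7]
released t=30.6 [0.6395 0.1311 0.3046] gap 0.0855 F [-0.2  0.4  0.2]
away t=32.0 [0.4202 0.1799 0.3299] gap 0.0851 F [-0.2 -0.2  0.8]
```

View pics/topF.png

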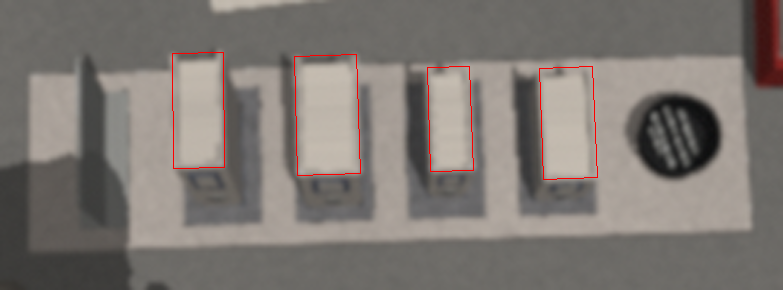

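View pics/sceneF.png

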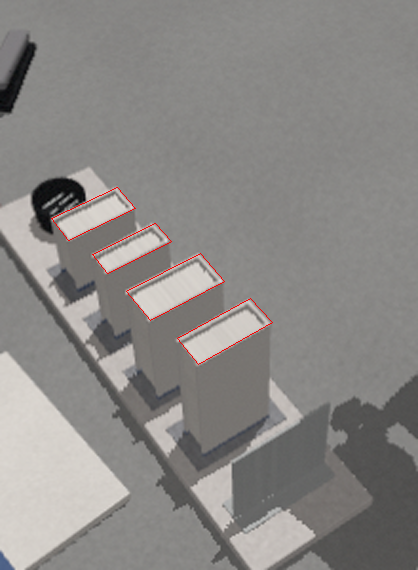

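Both views show all four binders upright inside their target outlines, within about 1–2 px. They descend from the bookend to the pot, and the pot hasn't moved. I'm handing the job in.

```bash
python3 -c "
from bench import env,finish_job
finish_job(); print(env.get_time_s())"
```

```text
the job is handed in; nothing more can be done
the job is handed in; nothing more can be done
```

All four binders are on the white riser, each upright on its own grey mark. They run a, b, c, d from the steel bookend down to the clip pot. I placed them shortest first so the open fingers always cleared the neighbouring binder. The work took about 32 s of the 112 s allowed, and I handed the job in.

- **Final check:** in the last top and scene pictures, every binder's top sat within about 1–2 px (roughly 2–4 mm) of where it should be, square to the row. The pot looked unmoved and the arm was clear. I judged this by eye against drawn outlines and did not re-measure it.
- **Forces:** the wrist force never read above about 6 N at the points I checked.
- **Disagreements:** no check failed. The two cameras differed by about 1 mm and 0.4° on the row's position, so I placed to a value between them.

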